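# Ready the draw-down plate: clamp the card, roll the rod to the start line

### The arm

A 7-joint arm with a two-finger parallel gripper is mounted at the origin on a cart in front of the work surface, level with it; the furniture and walls round the work are solid. World frame = base frame: x ahead of the robot, y to its left, z up, the work surface at z = 0. Lengths are in m, angles in rad, forces in N, time in s.
With the tool pointing down it reaches from about 0.35 to 0.9 m from the base axis. Payload 8.1 kg.
Tool frame: the origin (TCP) lies on the centre line of the jaws, within the pads' length; the fingertips stand arm.tips_ahead ahead of it and the grasp point (between the pads) lies 8 mm behind it (arm.tips_ahead is the distance from the TCP to the fingertips, in m); z points along the fingers, y is the direction in which the jaws open and shut (so a half turn about z gives the same grasp; the last joint's range is limited). The gripper opens to 92 mm and grips with 3 to 60 N. Pads are 19 mm wide; open, the fingers measure 130 mm over their backs; the gripper's body (75 mm by 190 mm) begins 47 mm behind the grasp point.
Start: joints at [-1.261, 0.434, 0.025, 1.573, -0.012, 1.134, -0.075], TCP at [0.251, 0.573, 0.238] pointing down, gripper open.
Joint ranges: [-2.62, 2.62], [-0.44, 2.09], [-1.27, 1.32], [0.08, 2.57], [-1.32, 4.46], [0.12, 2], [-2.74, 2.74]. Speed limits (rad/s): [2.22, 2.22, 3.01, 3.01, 3.14, 3.14, 3.14].

### API

Orientations are given as a rotation vector (axis times angle).
In Python, from cell import arm gives the robot as it stands. The module is installed in compiled form; this text tells all that it offers.
- The arm moves only by the tool jog_arm, never from a script. Its argument "moves" is a list of rows, each an object with "twist": the turn, a rotation vector about the tool's x, y, z in units of 10 degrees (1.0 is 10 degrees), a list of three; "xyz": the shift along the tool's x, y, z in units of 60 mm (1.0 is 60 mm), a list of three; "grip": the closure, from -1 (fully open) to 1 (shut). A call has 1 to 5 rows; each row is the pose to reach, as a shift and turn from the pose commanded when the call began, along the tool's axes at that moment; what a row does not reach only later rows make up. A row lasts 1/8 s, in which the tool goes at most 62.5 mm and 10.7 degrees, less where a joint would pass 70% of its speed; a pose out of reach is approached as far as the arm can. A call with a gripper value outside its range is refused whole. The fingers move at their own pace and stop on an object; "force" is the grip in N (left out, the last holds). Time passes only in rows, so rows that repeat a pose let the fingers close. It gives the time, the measured TCP pose, the force and the opening at its end, in the units of the state.
- arm.observe(): the state, without advancing time (a new reading comes with each control period).
- arm.get_image(name): name is "scene" or "top"; returns the picture (420x560x3 uint8, blue, green, red); there is no depth.
- arm.camera_params(name): a dict with "mtx" (3x3 intrinsics, pixels), "T" (4x4, takes a point from camera to world coordinates). Camera axes: x right, y down, z forward; pixel columns grow to the right and rows downward; lengths in m; the calibration is good to about 2 mm. A picture is of the moment at which its call begins. camera_params takes no time and is no camera call.
- arm.sign_off(): hands the job in, once; it reports no verdict.
The state is a dict: "clock": time; "joints": joint angles; "dq": joint speeds; "joint_efforts": joint torques, N m; "position": TCP position; "ee_rot": TCP orientation; "force": force on the tool from outside, world axes, zero at the start; "ft_torque": the same for the moment, N m; "width": opening from 0.0 (shut) to 1.0 (fully open).
Only numpy, scipy, OpenCV 4.12 (cv2) and the standard library are available. Lean on these libraries where they do the work, as an engineer would, in place of code of your own. Each camera call takes 0.05 s, during which the arm holds its last target. There are 200 camera calls.

### The job

Get the draw-down plate ready for a cream sample without picking anything up. First push the raised clamp bar fully down onto the card; then roll the wire-wound rod that lies on the card away toward the clamp bar (a light push of the fingertips along its top rolls it) until it lies squarely on the printed start line, covering it, and leave it there at rest. Never lift or grip the rod, and leave the timer, the dish and the two vials standing round about where they are.

Things in the scene. Friction and masses are not known exactly. Their poses are not given: they have to be found in the camera images.
- plate: draw-down plate, fixed: aluminium base 240 x 190 mm, glass bed, white test card 205 x 150 mm; card top 20.5 mm above the bench. Origin: centre of the underside. x points to the clamp-bar end (roughly away from the robot), y to the left, z up. The card's black band is at the robot's end, the start line nearer the clamp bar.
- start_line (a point): middle of the start line, on top of the card: a thin dark line 3 mm wide, 150 mm long, right across the card, at plate x = +30 mm, 30 mm in front of the shut clamp bar's free edge. Axes as the plate's: y runs along the line, x toward the clamp bar.
- clamp_bar (a joint): clamp bar angle, rad: 0 = fully down, flat on the card; grows as it lifts; starts 0.45-0.8. Aluminium bar, 156 mm wide, reaching 45 mm from its hinge toward the robot. Hinge axis along plate y, at plate x = +105 mm, 29.5 mm above the bench; the bar's flat upper face passes through it, so it is level at 29.5 mm when shut. Stiff hinge: stays where left, moves at about 2 N on the free edge.
- clamp_edge (a point): middle of the clamp bar's free edge, on its upper face, 45 mm from the hinge axis
- rod_center (a point): middle, on the axis, of the wire-wound steel rod across the card: 13 mm diameter, 180 mm long, 0.16 kg; axis 6.5 mm above the card. y runs along the rod, x and z turn as it rolls. Starts 30-60 mm short of the line on the robot's side, up to 2 degrees askew. Rolls half as far as a light fingertip on its top moves, stops when let go. Two thinner rods in the white rest at the right are not used.
- timer: white kitchen-type timer, 58 x 64 x 21 mm, lying loose on the bench to the left of the plate; origin under its centre; not to be moved
- glass_dish: flat clear glass dish, 96 mm across and 16 mm high, loose, beyond the plate on the left; origin under its centre; not to be moved
- vial_0: small vial with white cap, 22 mm across and 45 mm high, loose, standing beyond the plate on the right; origin under its centre; not to be moved
- vial_1: small vial with black cap, 22 mm across and 45 mm high, loose, standing beyond the plate on the right; origin under its centre; not to be moved

How it is judged:
On the way, in this order (a step that is already met when the one before it is completed fails the run):
1. the clamp bar is pushed fully down while the rod is still short of the start line (value of joint clamp_bar below 0.06 rad and x of rod_center in the frame of start_line below -0.012 m), for 0.2 s.
2. the rod has been rolled onto the start line (x of rod_center in the frame of start_line between -0.005 and 0.005 m and angle between the y axis of rod_center and the y axis of start_line, either way round below 0.07 rad), for 0.2 s.
At the end, for the whole second after the job is handed in: The clamp bar is down (within 0.06 rad of flat); the rod lies at rest on the card with its axis within 5 mm of the start line and within 4 degrees of parallel to it, not shifted more than 25 mm lengthwise (all of step 2 and value of joint clamp_bar below 0.06 rad and y of rod_center in the frame of start_line between -0.025 and 0.025 m and z of rod_center in the frame of start_line below 0.009 m and linear speed of rod below 0.01 m/s); the robot touches nothing.
It fails at once if the rod is lifted off the card (more than 6 mm) (z of rod_center in the frame of start_line above 0.0125 m).
It fails at once if the rod is gripped or pressed hard (over 35 N) (contact force between the fingers and rod above 35 N).
It fails at once if the timer, dish or a vial is pushed away or knocked over (distance of any of timer, glass_dish, vial_0, vial_1 from where it was at the start of the episode above 0.015 m or angle between any of vial_0, vial_1's own z axis and vertical above 0.5 rad).
It also fails if it takes over 48 s, if anything falls off the work surface, if the arm or the gripper's body presses on something with over 40 N, if the wrist force passes 120 N, or if a joint passes its speed limit or range.

## Working session

There is one attempt and no reset: what is moved stays moved. The work goes in short steps, Python scripts to look and compute and a tool call to move; the robot and the scene stay as the last step left them, time stands still between calls to the robot, and variables do not carry over. Pictures are saved under pics/ and viewed, about 8 in all and at most 12, crops included, and the job is handed in when it is done.

Besides the shell and the picture viewer there is one more tool, called after "Request:" as a command line: name --argument value ..., lists and objects as JSON in quotes. jog_arm: Moves the arm, as the interface text tells. Its arguments: {"type":"object","properties":{"moves":{"type":"array","items":{"type":"object","properties":{"twist":{"type":"array","items":{"type":"number"}},"xyz":{"type":"array","items":{"type":"number"}},"grip":{"type":"number"}}}},"force":{"type":"number"}},"required":["moves"]}

```bash
mkdir -p pics; python3 - <<'E'
from cell import arm
import cv2
for n in("top","scene"):
    cv2.imwrite(f"pics/{n}0.png",arm.get_image(n)); p=arm.camera_params(n); print(p["mtx"].round(1).tolist(),p["T"].round(3).tolist())
print(arm.observe(),arm.tips_ahead)
E
```

```text
[[524.3, 0.0, 281.3], [0.0, 524.3, 205.1], [0.0, 0.0, 1.0]] [[0.004, -0.988, 0.153, 0.412], [-1.0, -0.004, 0.003, -0.122], [-0.002, -0.153, -0.988, 1.22], [0.0, 0.0, 0.0, 1.0]]
[[411.5, 0.0, 275.1], [0.0, 411.5, 208.7], [0.0, 0.0, 1.0]] [[0.893, -0.296, 0.34, 0.279], [-0.451, -0.552, 0.702, -0.731], [-0.02, -0.78, -0.626, 0.596], [0.0, 0.0, 0.0, 1.0]]
{'clock': 0.1, 'joints': array([-1.26062927,  0.43510429,  0.02499944,  1.57401696, -0.01161083,
        1.13400268, -0.0750774 ]), 'dq': array([-0.00097234, -0.00117925,  0.00140833, -0.00457303,  0.00127246,
        0.00116018,  0.00053869]), 'joint_efforts': array([ 3.18879662e-03, -6.69120240e+01,  9.88021754e-01, -3.15145469e+01,
       -6.05510711e-02,  3.74832947e-02,  8.21544450e-05]), 'position': array([0.25059402, 0.57207192, 0.23704999]), 'ee_rot': array([-6.43862434e-01, -3.07474250e+00,  2.16265449e-03]), 'force': array([ 0.3786205 , -0.19546804, -0.58622882]), 'ft_torque': array([ 0.00220962,  0.01649821, -0.04371837]), 'width': 0.9981079838803559} 0.011
```

View pics/top0.png

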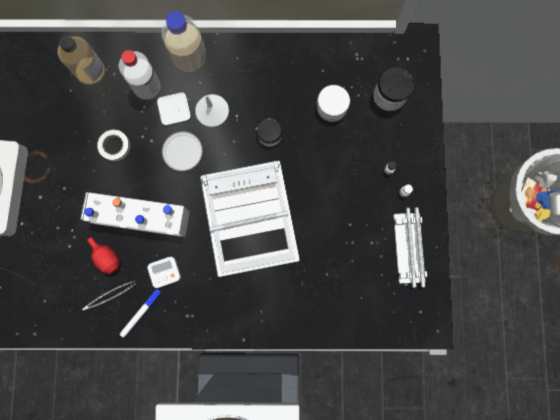

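View pics/scene0.png

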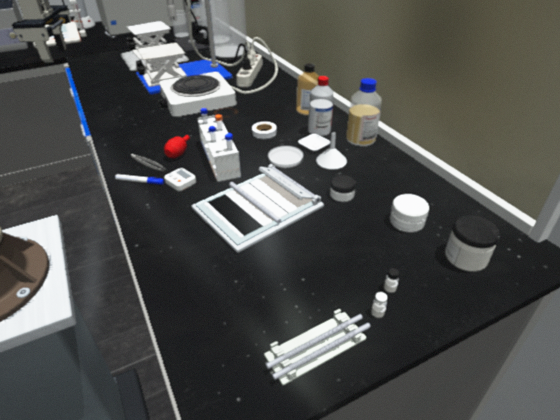

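Top: the plate spans cols 202-298, rows 163-273, with the rod at about row 222, the line at about row 205 and the clamp at about row 180. The timer is at (163,272), the dish at (182,152), and the vials at (390,168) and (406,190). I'll enlarge the plate.

```bash
python3 - <<'E'
import cv2
a=cv2.imread("pics/top0.png")[155:280,195:305]
cv2.imwrite("pics/c0.png",cv2.resize(a[:70],None,fx=7,fy=7,interpolation=cv2.INTER_CUBIC))
cv2.imwrite("pics/c1.png",cv2.resize(a,None,fx=4.8,fy=4.8,interpolation=cv2.INTER_CUBIC))
E
```

```text
(no output)
```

View pics/c1.png

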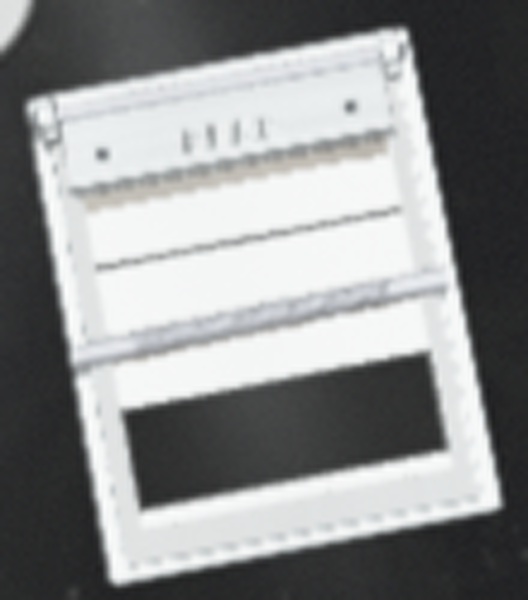

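The start line runs from (95,268) to (402,209) in the crop. The rod runs from (75,356) to (447,284), and the clamp's free edge from (75,190) to (393,130). The plate corners are (28,103), (405,30), (500,505) and (115,583).

```bash
cat > h.py <<'E'
import numpy as np, cv2
from scipy.spatial.transform import Rotation as R
from cell import arm
def w(px,z,n="top"):
    p=arm.camera_params(n);T=p["T"];d=T[:3,:3]@np.linalg.inv(p["mtx"])@[px[0],px[1],1]
    return T[:3,3]+d*(z-T[2,3])/d[2]
def c(px,z,s=4.8,o=(195,155)): return w(((px[0]+.5)/s-.5+o[0],(px[1]+.5)/s-.5+o[1]),z)
E
python3 - <<'E'
from h import *
def line(n,a,b,z):
    a,b=c(a,z),c(b,z);d=a-b;m=(a+b)/2
    print(n,m.round(4),"len",np.hypot(*d[:2]).round(4),"yaw deg",np.degrees(np.arctan2(-d[0],d[1])).round(2));return m
l=line("line",(95,268),(402,209),.0205)
r=line("rod",(75,356),(447,284),.027)
for z in(.05,.055,.06):line("edge",(75,190),(393,130),z)
f=line("far",(28,103),(405,30),.012);n=line("near",(115,583),(500,505),.012)
yaw=np.arctan2(*(f-n)[[1,0]]);print("plate yaw",np.degrees(yaw),"len",np.linalg.norm(f-n),"ctr",(f+n)/2)
u=np.array([np.cos(yaw),np.sin(yaw),0]);v=np.array([-u[1],u[0],0]);ctr=(f+n)/2
print("line,rod in plate",(l-ctr)@u,(l-ctr)@v,(r-l)@u,(r-l)@v)
for t in (.45,.6,.7,.8):
  p=l+u*(.075-.045*np.cos(t));p[2]=.0295+.045*np.sin(t)
  T=arm.camera_params("top");q=np.linalg.inv(T["T"])@[*p,1];q=T["mtx"]@q[:3]/q[2];print(t,(q[:2]-[195,155]+.5)*4.8,p)
print("tool R",R.from_rotvec(arm.observe()["ee_rot"]).as_matrix().round(3).tolist())
for nme,px in dict(timer=(163,272),dish=(182,152)).items(): print(nme,w(px,.015))
E
```

```text
line [ 0.5995 -0.0386  0.0205] len 0.1506 yaw deg 11.23
rod [ 0.5592 -0.0456  0.027 ] len 0.1806 yaw deg 11.26
edge [ 0.6324 -0.0333  0.05  ] len 0.1528 yaw deg 11.08
edge [ 0.6315 -0.0336  0.055 ] len 0.1522 yaw deg 11.08
edge [ 0.6306 -0.034   0.06  ] len 0.1515 yaw deg 11.08
far [ 0.6863 -0.0211  0.012 ] len 0.1883 yaw deg 11.43
near [ 0.4535 -0.0683  0.012 ] len 0.187 yaw deg 11.61
plate yaw 11.447595511705499 len 0.237499893163878 ctr [ 0.56990925 -0.04469486  0.012     ]
line,rod in plate 0.03023455095527725 0.00012640574004654478 -0.04095943171453113 0.001116466835365771
0.45 [231.7176567  159.00188213] [ 0.63331121 -0.03172699  0.04907345]
0.6 [229.47638404 149.77779078] [ 0.63662399 -0.03105615  0.05490891]
0.7 [227.83826496 142.74844125] [ 0.63929204 -0.03051587  0.0584898 ]
0.8 [226.10446237 135.09636301] [ 0.64229714 -0.02990734  0.06178102]
tool R [[-0.916, 0.401, -0.0], [0.401, 0.916, -0.001], [-0.0, -0.001, -1.0]]
timer [0.44334343 0.14995997 0.015     ]
dish [0.72490481 0.11586429 0.015     ]
```

Everything agrees with the given sizes: line 150.6 mm, rod 180.6 mm, line at plate x +30.2 mm, rod 41 mm short of it, yaw about 11.3°, clamp about 0.45–0.5 rad. I'll open the jaws along plate y, so two fingertips 92 mm apart work both the bar and the rod. Next move is to above the clamp.

Request:
jog_arm --moves '[{"xyz": [-9.95, -6.6, 0], "twist": [0, 0, -3.5], "grip": -1}, {"xyz": [-9.95, -6.6, 0], "twist": [0, 0, -3.5], "grip": -1}, {"xyz": [-9.95, -6.6, 0], "twist": [0, 0, -3.5], "grip": -1}, {"xyz": [-9.95, -6.6, 0], "twist": [0, 0, -3.5], "grip": -1}, {"xyz": [-9.95, -6.6, 0], "twist": [0, 0, -3.5], "grip": -1}]'

```text
clock: 0.72
position: [0.4198, 0.3095, 0.2376]
ee_rot: [0.312, -3.126, 0.0]
force: [0.4, 0.1, -0.8]
width: 1.003
```

```bash
cat >> h.py <<'E'
def plan(target,yaw=11.3):
    "tool-axis shift (60 mm units) and twist (10 deg units) to world target, tool x toward -plate x"
    o=arm.observe();Q=R.from_rotvec(o["ee_rot"])
    y=np.radians(yaw);G=R.from_matrix(np.array([[-np.cos(y),-np.sin(y),0],[-np.sin(y),np.cos(y),0],[0,0,-1]]))
    G=R.from_matrix(np.column_stack([[-np.cos(y),-np.sin(y),0],[-np.sin(y),np.cos(y),0],[0,0,-1]]))
    print("t",o["clock"],"pos",o["position"].round(4),"F",o["force"].round(1),"M",o["ft_torque"].round(2))
    print("xyz",(Q.inv().apply(np.array(target)-o["position"])/.06).round(3),"twist",(np.degrees((Q.inv()*G).as_rotvec())/10).round(3))
E
sed -i '/np.array(\[\[-np.cos/{s/;G=.*//}' h.py
python3 -c "
from h import *
plan((.6387,-.0307,.237))"
```

```text
t 0.725 pos [0.4198 0.3095 0.2376] F [ 0.4  0.1 -0.8] M [ 0.04 -0.08 -0.  ]
xyz [-2.457 -6.278  0.01 ] twist [-0.    -0.001  0.009]
```

Request:
jog_arm --moves '[{"xyz": [-2.46, -6.28, 0], "twist": [0, 0, 0], "grip": -1}, {"xyz": [-2.46, -6.28, 0], "twist": [0, 0, 0], "grip": -1}, {"xyz": [-2.46, -6.28, 0], "twist": [0, 0, 0], "grip": -1}, {"xyz": [-2.46, -6.28, 0], "twist": [0, 0, 0], "grip": -1}, {"xyz": [-2.46, -6.28, 0], "twist": [0, 0, 0], "grip": -1}]'

```text
clock: 1.35
position: [0.5887, 0.0469, 0.2375]
ee_rot: [0.311, -3.126, -0.0]
force: [1.2, 0.9, 0.8]
width: 1.0
```

```bash
python3 -c "
from h import *
plan((.6387,-.0307,.1))"
```

```text
t 1.35 pos [0.5887 0.0469 0.2375] F [1.2 0.9 0.8] M [ 0.05 -0.07 -0.01]
xyz [-0.563 -1.433  2.292] twist [ 0.001 -0.001  0.007]
```

Request:
jog_arm --moves '[{"xyz": [-0.56, -1.43, 0.5], "twist": [0, 0, 0], "grip": -1}, {"xyz": [-0.56, -1.43, 1.3], "twist": [0, 0, 0], "grip": -1}, {"xyz": [-0.56, -1.43, 2.29], "twist": [0, 0, 0], "grip": -1}, {"xyz": [-0.56, -1.43, 2.29], "twist": [0, 0, 0], "grip": -1}, {"xyz": [-0.56, -1.43, 2.29], "twist": [0, 0, 0], "grip": -1}]'

```text
clock: 1.98
position: [0.6386, -0.0283, 0.1021]
ee_rot: [-0.311, 3.125, 0.0]
force: [0.6, 0.1, 0.8]
width: 0.997
```

```bash
python3 -c "
from h import *
plan((.6387,-.0307,.0405))
cv2.imwrite('pics/s1.png',cv2.resize(arm.get_image('scene')[100:280,160:360],None,fx=4,fy=3.3))"
```

```text
t 1.975 pos [ 0.6386 -0.0283  0.1021] F [0.6 0.1 0.8] M [ 0.05  0.02 -0.02]
xyz [ 0.008 -0.04   1.026] twist [0.    0.008 0.008]
```

View pics/s1.png

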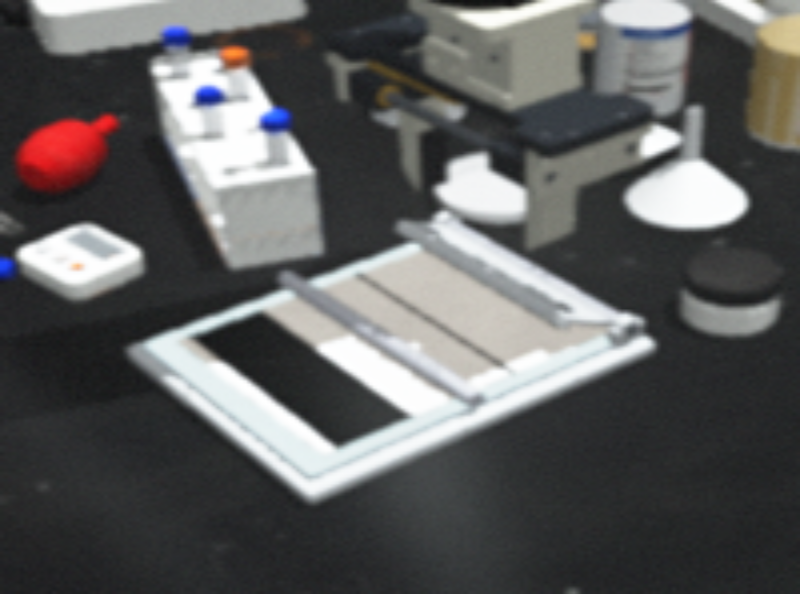

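The scene crop shows both fingers above the raised bar (about (440,250)–(620,325)), with the rod still well short of the line. Pressing down now.

Request:
jog_arm --moves '[{"xyz": [0, 0, 0.35], "twist": [0, 0, 0], "grip": -1}, {"xyz": [0, 0, 0.55], "twist": [0, 0, 0], "grip": -1}, {"xyz": [0, 0, 0.7], "twist": [0, 0, 0], "grip": -1}, {"xyz": [0, 0, 0.8], "twist": [0, 0, 0], "grip": -1}, {"xyz": [0, 0, 0.87], "twist": [0, 0, 0], "grip": -1}]'

```text
clock: 2.65
position: [0.638, -0.0289, 0.0482]
ee_rot: [-0.31, 3.126, -0.0]
force: [-1.3, -0.4, 1.6]
width: 1.001
```

```bash
python3 -c "
from h import *
plan((.6387,-.0307,.0405))"
```

```text
t 2.65 pos [ 0.638  -0.0289  0.0482] F [-1.3 -0.4  1.6] M [ 0.07  0.13 -0.02]
xyz [-0.005 -0.032  0.129] twist [-0.     0.002  0.004]
```

Request:
jog_arm --moves '[{"xyz": [0, 0, 0.06], "twist": [0, 0, 0], "grip": -1}, {"xyz": [0, 0, 0.1], "twist": [0, 0, 0], "grip": -1}, {"xyz": [0, 0, 0.13], "twist": [0, 0, 0], "grip": -1}, {"xyz": [0, 0, 0.13], "twist": [0, 0, 0], "grip": -1}]'

```text
clock: 3.15
position: [0.6379, -0.029, 0.0411]
ee_rot: [-0.31, 3.126, 0.0]
force: [-3.2, -0.7, 9.8]
width: 0.997
```

```bash
python3 -c "
from h import *
plan((.6387,-.0307,.0405))"
```

```text
t 3.15 pos [ 0.6379 -0.029   0.0411] F [-3.2 -0.7  9.8] M [-0.02  0.85 -0.02]
xyz [-0.008 -0.031  0.01 ] twist [0.    0.002 0.004]
```

Request:
jog_arm --moves '[{"xyz": [0, 0, 0.02], "twist": [0, 0, 0], "grip": -1}, {"xyz": [0, 0, 0.02], "twist": [0, 0, 0], "grip": -1}, {"xyz": [0, 0, 0.02], "twist": [0, 0, 0], "grip": -1}]'

```text
clock: 3.52
position: [0.6379, -0.029, 0.041]
ee_rot: [-0.31, 3.125, 0.0]
force: [-6.4, -0.2, 19.9]
width: 0.999
```

```bash
python3 -c "
from h import *
plan((.6387,-.0307,.0405))"
```

```text
t 3.525 pos [ 0.6379 -0.029   0.041 ] F [-6.4 -0.2 19.9] M [0.03 1.63 0.01]
xyz [-0.007 -0.031  0.008] twist [0.001 0.005 0.003]
```

The bar has hit a hard stop: force rose to 20 N with no more travel, tips at about 29.5–30 mm. Now lift and place the tips just above and slightly behind the rod.

Request:
jog_arm --moves '[{"xyz": [0, 0, -0.2], "twist": [0, 0, 0], "grip": -1}, {"xyz": [0, 0, -0.5], "twist": [0, 0, 0], "grip": -1}, {"xyz": [0.7, 0, -0.5], "twist": [0, 0, 0], "grip": -1}, {"xyz": [1.44, 0, -0.5], "twist": [0, 0, 0], "grip": -1}, {"xyz": [1.44, 0, -0.5], "twist": [0, 0, 0], "grip": -1}]'

```text
clock: 4.15
position: [0.55, -0.047, 0.0698]
ee_rot: [0.308, -3.124, -0.0]
force: [0.8, -0.5, -0.7]
width: 1.003
```

```bash
python3 -c "
from h import *
plan((.5533,-.0468,.048))
a=arm.get_image('top')[155:280,195:305]
cv2.imwrite('pics/c2.png',cv2.resize(a,None,fx=4.8,fy=4.8,interpolation=cv2.INTER_CUBIC))
cv2.imwrite('pics/s2.png',cv2.resize(arm.get_image('scene')[140:260,185:335],None,fx=5,fy=5,interpolation=cv2.INTER_CUBIC))"
```

```text
t 4.15 pos [ 0.55   -0.047   0.0698] F [ 0.8 -0.5 -0.7] M [ 0.02 -0.04  0.01]
xyz [-0.055 -0.008  0.364] twist [ 0.001 -0.013 -0.005]
```

View pics/s2.png

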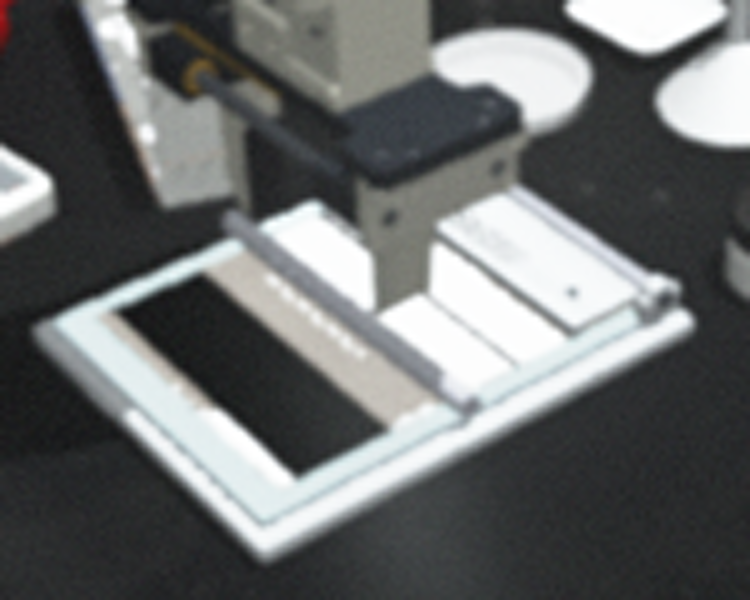

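The scene crop shows the bar flat, the rod unmoved, and the right fingertip (about (400,300)) hovering by the rod. I'll check the fingertip position by projection, then descend.

Request:
jog_arm --moves '[{"xyz": [-0.055, 0, 0.2], "twist": [0, 0, 0], "grip": -1}, {"xyz": [-0.055, 0, 0.34], "twist": [0, 0, 0], "grip": -1}, {"xyz": [-0.055, 0, 0.36], "twist": [0, 0, 0], "grip": -1}]'

```text
clock: 4.62
position: [0.556, -0.0451, 0.0462]
ee_rot: [0.311, -3.124, -0.0]
force: [0.3, 0.4, -0.1]
width: 0.998
```

```bash
python3 -c "
from h import *
print('tip',w((185+400/5,140+303/5),.059,'scene'))
plan((.5533,-.0468,.044))"
```

```text
tip [ 0.56490827 -0.09395357  0.059     ]
t 4.625 pos [ 0.556  -0.0451  0.0462] F [ 0.3  0.4 -0.1] M [ 0.01 -0.   -0.04]
xyz [ 0.05  -0.019  0.037] twist [ 0.002 -0.011  0.006]
```

Request:
jog_arm --moves '[{"xyz": [0.05, 0, 0], "twist": [0, 0, 0], "grip": -1}, {"xyz": [0.05, 0, 0.02], "twist": [0, 0, 0], "grip": -1}, {"xyz": [0.05, 0, 0.03], "twist": [0, 0, 0], "grip": -1}, {"xyz": [0.05, 0, 0.03], "twist": [0, 0, 0], "grip": -1}]'

```text
clock: 5.12
position: [0.5535, -0.0458, 0.0458]
ee_rot: [-0.31, 3.126, 0.0]
force: [-0.4, -0.2, 0.3]
width: 1.002
```

```bash
python3 -c "
from h import *
plan((.5533,-.0468,.044))"
```

```text
t 5.125 pos [ 0.5535 -0.0458  0.0458] F [-0.4 -0.2  0.3] M [0.07 0.   0.02]
xyz [ 0.006 -0.015  0.031] twist [-0.     0.002  0.004]
```

Request:
jog_arm --moves '[{"xyz": [0, 0, 0.015], "twist": [0, 0, 0], "grip": -1}, {"xyz": [0, 0, 0.025], "twist": [0, 0, 0], "grip": -1}, {"xyz": [0, 0, 0.025], "twist": [0, 0, 0], "grip": -1}]'

```text
clock: 5.5
position: [0.5539, -0.0458, 0.0446]
ee_rot: [-0.31, 3.125, 0.0]
force: [-1.1, 0.7, 4.1]
width: 0.999
```

```bash
python3 -c "
from h import *
plan((.5533,-.0468,.044))"
```

```text
t 5.5 pos [ 0.5539 -0.0458  0.0446] F [-1.1  0.7  4.1] M [ 0.14 -0.03  0.05]
xyz [ 0.013 -0.015  0.01 ] twist [-0.     0.006  0.004]
```

Contact is at 4 N, a light touch. First rolling stroke: 24 mm forward.

Request:
jog_arm --moves '[{"xyz": [-0.06, 0, 0], "twist": [0, 0, 0], "grip": -1}, {"xyz": [-0.16, 0, 0], "twist": [0, 0, 0], "grip": -1}, {"xyz": [-0.26, 0, 0], "twist": [0, 0, 0], "grip": -1}, {"xyz": [-0.36, 0, 0], "twist": [0, 0, 0], "grip": -1}, {"xyz": [-0.4, 0, 0], "twist": [0, 0, 0], "grip": -1}]'

```text
clock: 6.12
position: [0.5777, -0.0406, 0.0446]
ee_rot: [-0.311, 3.125, 0.001]
force: [-0.6, 1.5, 5.7]
width: 0.999
```

```bash
python3 -c "
from h import *
plan((.5533,-.0468,.044))
a=arm.get_image('top')[155:280,195:305]
cv2.imwrite('pics/c3.png',cv2.resize(a,None,fx=4.8,fy=4.8,interpolation=cv2.INTER_CUBIC))"
```

```text
t 6.125 pos [ 0.5777 -0.0406  0.0446] F [-0.6  1.5  5.7] M [ 0.29  0.23 -0.03]
xyz [ 0.418 -0.021  0.009] twist [0.002 0.005 0.007]
```

View pics/c3.png

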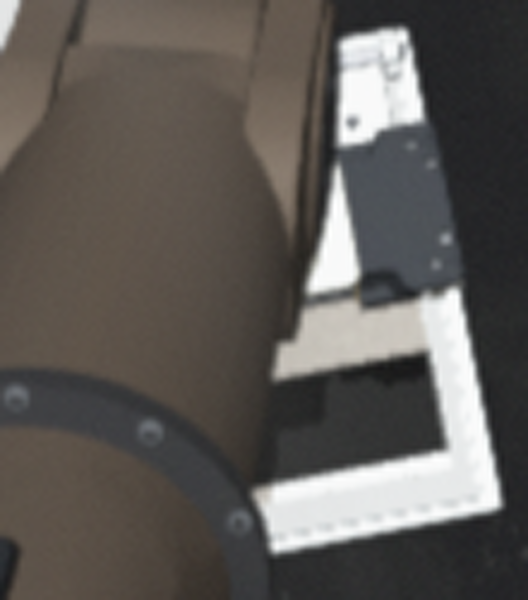

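The arm hides most of the plate from the top camera, so I'll use the scene view to track the rod. Lift and step back.

Request:
jog_arm --moves '[{"xyz": [0, 0, -0.1], "twist": [0, 0, 0], "grip": -1}, {"xyz": [0.2, 0, -0.1], "twist": [0, 0, 0], "grip": -1}, {"xyz": [0.2, 0, -0.1], "twist": [0, 0, 0], "grip": -1}]'

```text
clock: 6.55
position: [0.5635, -0.044, 0.0501]
ee_rot: [0.309, -3.125, 0.0]
force: [0.1, -0.1, -0.4]
width: 1.004
```

```bash
python3 -c "
from h import *
plan((.5659,-.043,.044))
cv2.imwrite('pics/s3.png',cv2.resize(arm.get_image('scene')[140:260,185:335],None,fx=5,fy=5,interpolation=cv2.INTER_CUBIC))"
```

```text
t 6.55 pos [ 0.5635 -0.044   0.0501] F [ 0.1 -0.1 -0.4] M [0.09 0.01 0.03]
xyz [-0.043  0.009  0.101] twist [ 0.001 -0.009  0.   ]
```

View pics/s3.png

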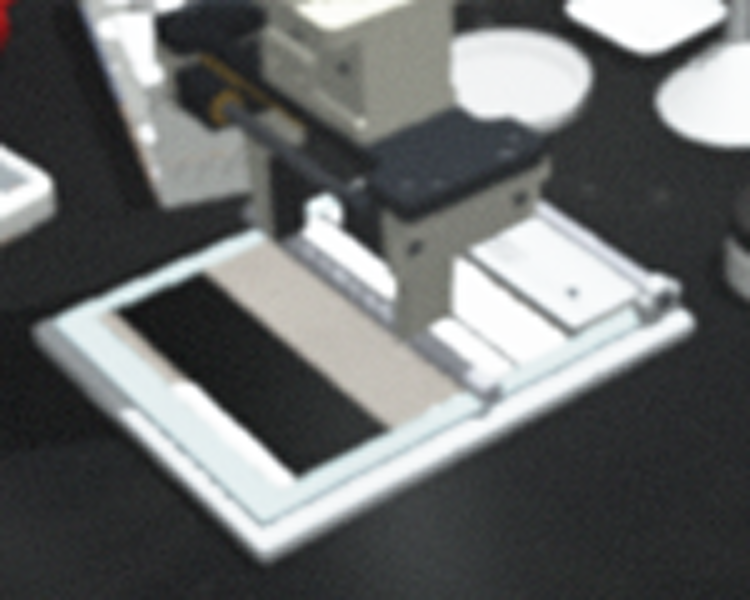

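The rod rolled forward evenly: its right end went from (468,395) to (487,388) in the crop, and the visible axis now runs roughly (330,272)–(487,388).

```bash
cat >> h.py <<'E'
L=np.array([.5995,-.0386,.0205]);ya=np.radians(11.3);u=np.array([np.cos(ya),np.sin(ya),0]);v=np.array([-u[1],u[0],0])
def s(px,z,k=5,o=(185,140)):
    p=w(((px[0]+.5)/k-.5+o[0],(px[1]+.5)/k-.5+o[1]),z,"scene");return [round(1000*float((p-L)@q),1) for q in(u,v)]
E
python3 -c "
from h import *
print('old rod',s((235,222),.027),s((468,395),.027))
print('new rod',s((330,272),.027),s((420,340),.027),s((487,388),.027))
print('line',s((515,362),.0205))"
```

```text
old rod [-43.3, 89.5] [-36.9, -82.2]
new rod [-31.3, 27.7] [-29.8, -39.0] [-27.6, -83.8]
line [-2.0, -71.6]
```

Progress is about 12 mm for a 24 mm stroke, as expected, so the rod is now at about -29.5 mm. Second stroke.

Request:
jog_arm --moves '[{"xyz": [-0.015, 0, 0.07], "twist": [0, 0, 0], "grip": -1}, {"xyz": [-0.015, 0, 0.1], "twist": [0, 0, 0], "grip": -1}, {"xyz": [-0.015, 0, 0.1], "twist": [0, 0, 0], "grip": -1}]'

```text
clock: 6.98
position: [0.5669, -0.0431, 0.0446]
ee_rot: [-0.311, 3.125, 0.0]
force: [0.5, 0.6, 5.2]
width: 1.001
```

Request:
jog_arm --moves '[{"xyz": [-0.06, 0, 0], "twist": [0, 0, 0], "grip": -1}, {"xyz": [-0.16, 0, 0], "twist": [0, 0, 0], "grip": -1}, {"xyz": [-0.26, 0, 0], "twist": [0, 0, 0], "grip": -1}, {"xyz": [-0.36, 0, 0], "twist": [0, 0, 0], "grip": -1}, {"xyz": [-0.4, 0, 0], "twist": [0, 0, 0], "grip": -1}]'

```text
clock: 7.6
position: [0.5905, -0.038, 0.0446]
ee_rot: [-0.311, 3.125, 0.001]
force: [-2.2, 0.9, 6.8]
width: 0.998
```

Request:
jog_arm --moves '[{"xyz": [0, 0, -0.1], "twist": [0, 0, 0], "grip": -1}, {"xyz": [0.2, 0, -0.1], "twist": [0, 0, 0], "grip": -1}, {"xyz": [0.2, 0, -0.1], "twist": [0, 0, 0], "grip": -1}]'

```text
clock: 7.98
position: [0.5761, -0.0415, 0.05]
ee_rot: [0.309, -3.125, 0.0]
force: [-1.3, 0.5, -0.3]
width: 0.997
```

```bash
python3 -c "
from h import *
plan((.5777,-.0406,.044));p=arm.observe()['position']-L;print('tcp',p@u,p@v)
cv2.imwrite('pics/s4.png',cv2.resize(arm.get_image('scene')[140:260,185:335],None,fx=5,fy=5,interpolation=cv2.INTER_CUBIC))"
```

```text
t 7.975 pos [ 0.5761 -0.0415  0.05  ] F [-1.3  0.5 -0.3] M [ 0.11 -0.01 -0.01]
xyz [-0.029  0.01   0.1  ] twist [ 0.001 -0.009  0.   ]
tcp -0.023474070115442558 0.0017392696094657063
```

View pics/s4.png

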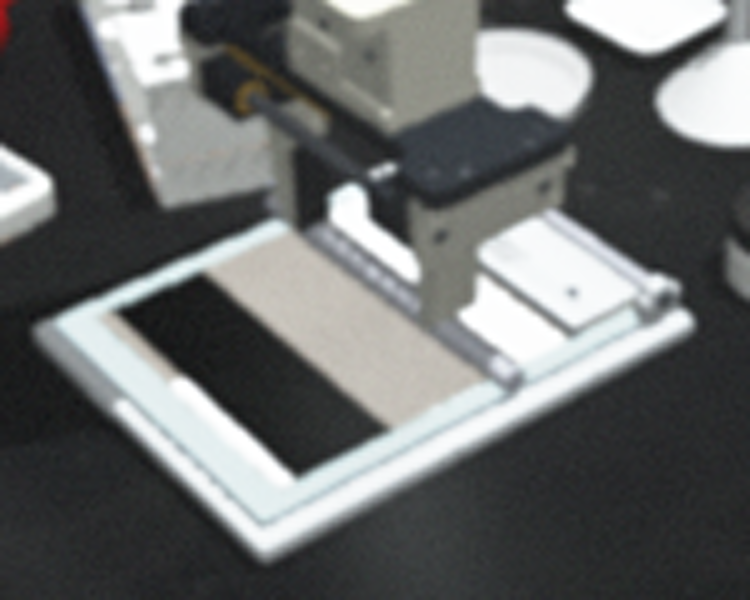

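The right end is now at about (510,377), and the visible axis runs (330,242)–(510,377).

```bash
python3 -c "
from h import *
print('rod',s((330,242),.027),s((430,320),.027),s((510,377),.027))"
```

```text
rod [-17.6, 47.0] [-17.6, -30.5] [-15.3, -84.3]
```

Request:
jog_arm --moves '[{"xyz": [0, 0, 0.07], "twist": [0, 0, 0], "grip": -1}, {"xyz": [0, 0, 0.1], "twist": [0, 0, 0], "grip": -1}, {"xyz": [0, 0, 0.1], "twist": [0, 0, 0], "grip": -1}]'

```text
clock: 8.4
position: [0.5786, -0.0407, 0.0446]
ee_rot: [-0.311, 3.125, 0.0]
force: [1.5, 0.2, 5.5]
width: 0.996
```

Request:
jog_arm --moves '[{"xyz": [-0.06, 0, 0], "twist": [0, 0, 0], "grip": -1}, {"xyz": [-0.16, 0, 0], "twist": [0, 0, 0], "grip": -1}, {"xyz": [-0.26, 0, 0], "twist": [0, 0, 0], "grip": -1}, {"xyz": [-0.36, 0, 0], "twist": [0, 0, 0], "grip": -1}, {"xyz": [-0.4, 0, 0], "twist": [0, 0, 0], "grip": -1}]'

```text
clock: 9.02
position: [0.6023, -0.0356, 0.0446]
ee_rot: [-0.311, 3.125, 0.001]
force: [-1.0, 0.9, 6.7]
width: 1.001
```

Request:
jog_arm --moves '[{"xyz": [0, 0, -0.1], "twist": [0, 0, 0], "grip": -1}, {"xyz": [0.15, 0, -0.1], "twist": [0, 0, 0], "grip": -1}, {"xyz": [0.15, 0, -0.1], "twist": [0, 0, 0], "grip": -1}]'

```text
clock: 9.4
position: [0.5912, -0.0385, 0.0501]
ee_rot: [0.309, -3.125, 0.0]
force: [0.0, 0.3, -0.7]
width: 1.001
```

```bash
python3 -c "
from h import *
plan((.5777,-.0406,.044));p=arm.observe()['position']-L;print('tcp',p@u,p@v)
cv2.imwrite('pics/s5.png',cv2.resize(arm.get_image('scene')[140:260,185:335],None,fx=5,fy=5,interpolation=cv2.INTER_CUBIC))"
```

```text
t 9.4 pos [ 0.5912 -0.0385  0.0501] F [ 0.   0.3 -0.7] M [ 0.04  0.07 -0.03]
xyz [0.228 0.009 0.101] twist [ 0.    -0.007  0.001]
tcp -0.008087230802713969 0.0017607485047129094
```

View pics/s5.png

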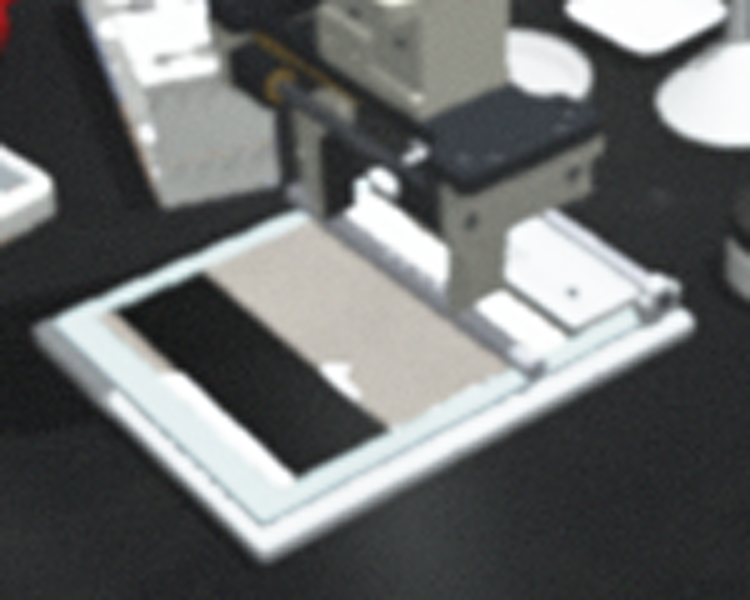

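The right end is at about (533,363), another 12 mm step, so the rod should be at about -5 mm. Final stroke of 10 mm, then lift clear.

Request:
jog_arm --moves '[{"xyz": [0, 0, 0.07], "twist": [0, 0, 0], "grip": -1}, {"xyz": [0, 0, 0.1], "twist": [0, 0, 0], "grip": -1}, {"xyz": [0, 0, 0.1], "twist": [0, 0, 0], "grip": -1}]'

```text
clock: 9.82
position: [0.5933, -0.0378, 0.0446]
ee_rot: [-0.311, 3.125, 0.0]
force: [-0.5, 1.0, 5.0]
width: 1.0
```

Request:
jog_arm --moves '[{"xyz": [-0.05, 0, 0], "twist": [0, 0, 0], "grip": -1}, {"xyz": [-0.11, 0, 0], "twist": [0, 0, 0], "grip": -1}, {"xyz": [-0.16, 0, 0], "twist": [0, 0, 0], "grip": -1}, {"xyz": [-0.17, 0, 0], "twist": [0, 0, 0], "grip": -1}, {"xyz": [-0.17, 0, 0], "twist": [0, 0, 0], "grip": -1}]'

```text
clock: 10.45
position: [0.6033, -0.0356, 0.0446]
ee_rot: [-0.311, 3.125, 0.0]
force: [0.8, 0.6, 4.8]
width: 1.0
```

Request:
jog_arm --moves '[{"xyz": [0, 0, -0.1], "twist": [0, 0, 0], "grip": -1}, {"xyz": [0, 0, -0.6], "twist": [0, 0, 0], "grip": -1}, {"xyz": [0, 0, -1.5], "twist": [0, 0, 0], "grip": -1}, {"xyz": [0, 0, -2.5], "twist": [0, 0, 0], "grip": -1}, {"xyz": [0, 1.0, -3], "twist": [0, 0, 0], "grip": -1}]'

```text
clock: 11.08
position: [0.5935, 0.0141, 0.2261]
ee_rot: [-0.297, 3.122, -0.005]
force: [1.3, 1.3, -0.3]
width: 1.001
```

Request:
jog_arm --moves '[{"xyz": [1, 6, 0], "twist": [0, 0, 0], "grip": -1}, {"xyz": [1, 6, 0], "twist": [0, 0, 0], "grip": -1}, {"xyz": [1, 6, 0], "twist": [0, 0, 0], "grip": -1}, {"xyz": [1, 6, 0], "twist": [0, 0, 0], "grip": -1}, {"xyz": [1, 6, 0], "twist": [0, 0, 0], "grip": -1}]'

```text
clock: 11.7
position: [0.4796, 0.3125, 0.2225]
ee_rot: [-0.31, 3.126, -0.0]
force: [1.7, 0.7, -0.7]
width: 0.999
```

```bash
python3 -c "
from h import *
a=arm.get_image('top');cv2.imwrite('pics/top6.png',a);a=a[155:280,195:305]
cv2.imwrite('pics/c6.png',cv2.resize(a,None,fx=4.8,fy=4.8,interpolation=cv2.INTER_CUBIC))"
```

```text
(no output)
```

View pics/c6.png

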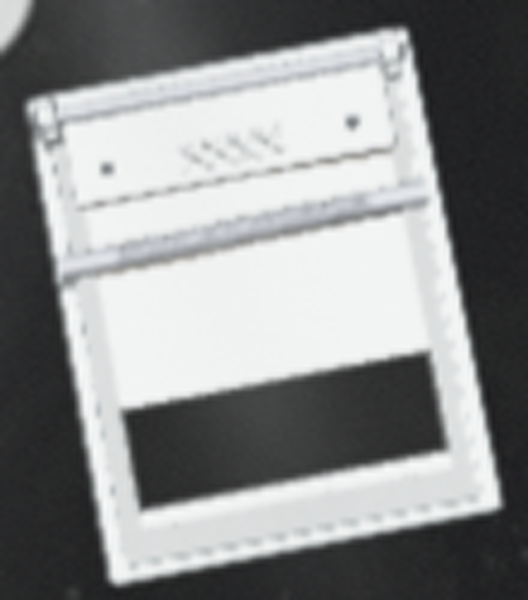

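The bar is flat and the line is hidden under the rod, whose axis runs (62,268)–(430,195).

```bash
python3 -c "
from h import *
a,b=c((62,268),.027),c((430,195),.027);d=a-b;m=(a+b)/2-L
print('x,y off line mm',m@u*1e3,m@v*1e3,'len',np.linalg.norm(d),'yaw',np.degrees(np.arctan2(-d[0],d[1])))
# shift & slip via image diff: objects unmoved outside plate/arm
A=cv2.imread('pics/top0.png');B=cv2.imread('pics/top6.png')
for n,(x,y) in dict(timer=(163,272),dish=(182,152),v1=(390,168),v0=(406,190)).items():
  print(n,cv2.absdiff(A,B)[y-25:y+26,x-25:x+26].mean().round(2))"
```

```text
x,y off line mm 2.5121726584134905 0.27547380744887745 len 0.17982450205365416 yaw 11.583194489648156
timer 3.2
dish 4.84
v1 2.29
v0 2.52
```

The read-off gives +2.5 mm, but stroke counting gives about 0. I'll settle it with rectified profiles across the rod, before and after.

```bash
python3 - <<'E'
from h import *
P=arm.camera_params("top");Ti=np.linalg.inv(P["T"])
X=np.arange(-60,36,1.0)
def prof(img,z,v0,v1):
    V=np.arange(v0,v1,1.0);g=cv2.cvtColor(cv2.imread(img),cv2.COLOR_BGR2GRAY).astype(np.float32)
    xx,vv=np.meshgrid(X,V,indexing='ij');p=L+xx[...,None]*u/1e3+vv[...,None]*v/1e3;p[...,2]=z
    q=(p@Ti[:3,:3].T+Ti[:3,3])@P["mtx"].T;q=(q[...,:2]/q[...,2:]).astype(np.float32)
    return cv2.remap(g,q[...,0],q[...,1],cv2.INTER_CUBIC).mean(1)
a0=prof("pics/top0.png",.0205,-60,60);i=(X>-15)&(X<12);print("line min",dict(zip(X[i],a0[i].round())))
for v0,v1 in((-70,-20),(20,70),(-70,70)):
    a=prof("pics/top0.png",.027,v0,v1);b=prof("pics/top6.png",.027,v0,v1)
    i=(X>=-54)&(X<=-28);j=(X>=-14)&(X<=16)
    print(v0,"rod0",a[i].round().tolist(),"\n  rod6",b[j].round().tolist())
E
```

```text
line min {np.float64(-14.0): np.float32(246.0), np.float64(-13.0): np.float32(246.0), np.float64(-12.0): np.float32(246.0), np.float64(-11.0): np.float32(246.0), np.float64(-10.0): np.float32(246.0), np.float64(-9.0): np.float32(246.0), np.float64(-8.0): np.float32(246.0), np.float64(-7.0): np.float32(246.0), np.float64(-6.0): np.float32(247.0), np.float64(-5.0): np.float32(246.0), np.float64(-4.0): np.float32(243.0), np.float64(-3.0): np.float32(231.0), np.float64(-2.0): np.float32(209.0), np.float64(-1.0): np.float32(185.0), np.float64(0.0): np.float32(176.0), np.float64(1.0): np.float32(188.0), np.float64(2.0): np.float32(212.0), np.float64(3.0): np.float32(232.0), np.float64(4.0): np.float32(242.0), np.float64(5.0): np.float32(245.0), np.float64(6.0): np.float32(246.0), np.float64(7.0): np.float32(246.0), np.float64(8.0): np.float32(246.0), np.float64(9.0): np.float32(246.0), np.float64(10.0): np.float32(246.0), np.float64(11.0): np.float32(246.0)}
-70 rod0 [247.0, 247.0, 247.0, 247.0, 247.0, 247.0, 242.0, 230.0, 208.0, 182.0, 162.0, 156.0, 164.0, 179.0, 194.0, 205.0, 209.0, 208.
[... 440 characters left out ...]
 216.0, 230.0, 240.0, 244.0, 246.0, 246.0, 246.0] 
  rod6 [242.0, 242.0, 242.0, 242.0, 242.0, 242.0, 239.0, 231.0, 215.0, 190.0, 166.0, 151.0, 149.0, 157.0, 170.0, 184.0, 195.0, 201.0, 202.0, 199.0, 193.0, 192.0, 199.0, 212.0, 225.0, 234.0, 239.0, 241.0, 242.0, 242.0, 242.0]
-70 rod0 [246.0, 246.0, 246.0, 246.0, 244.0, 237.0, 224.0, 205.0, 183.0, 167.0, 162.0, 166.0, 178.0, 190.0, 200.0, 205.0, 205.0, 201.0, 197.0, 199.0, 207.0, 220.0, 233.0, 240.0, 244.0, 246.0, 246.0] 
  rod6 [242.0, 242.0, 242.0, 242.0, 242.0, 242.0, 241.0, 238.0, 230.0, 213.0, 191.0, 169.0, 154.0, 149.0, 156.0, 169.0, 183.0, 193.0, 199.0, 200.0, 198.0, 195.0, 196.0, 202.0, 213.0, 225.0, 234.0, 239.0, 241.0, 242.0, 242.0]
```

The profiles are consistent. The rod lies at about +3 mm (edges -4.6/+10.2, with shadow on the robot side) and is square within about 1°. That passes but with little margin, so I'll roll it back about 3 mm with a gentle 6 mm backward stroke.

```bash
python3 -c "
from h import *
t=L+.005*u;plan((t[0],t[1],.2225));"
```

```text
t 11.75 pos [0.4744 0.3227 0.2223] F [-2.9  8.  -0.2] M [ 0.64  0.25 -0.03]
xyz [-0.879 -6.323 -0.042] twist [ 0.034 -0.008  0.063]
```

Request:
jog_arm --moves '[{"xyz": [-0.88, -6.32, 0], "twist": [0, 0, 0], "grip": -1}, {"xyz": [-0.88, -6.32, 0], "twist": [0, 0, 0], "grip": -1}, {"xyz": [-0.88, -6.32, 0], "twist": [0, 0, 0], "grip": -1}, {"xyz": [-0.88, -6.32, 0], "twist": [0, 0, 0], "grip": -1}, {"xyz": [-0.88, -6.32, 0], "twist": [0, 0, 0], "grip": -1}]'

```text
clock: 12.38
position: [0.5839, 0.0138, 0.2224]
ee_rot: [-0.311, 3.126, 0.0]
force: [1.1, 0.2, -0.4]
width: 1.0
```

Request:
jog_arm --moves '[{"xyz": [-0.2, -1.4, 0], "twist": [0, 0, 0], "grip": -1}, {"xyz": [-0.2, -1.4, 0], "twist": [0, 0, 0], "grip": -1}, {"xyz": [-0.2, -1.4, 0], "twist": [0, 0, 0], "grip": -1}, {"xyz": [-0.2, -1.4, 0], "twist": [0, 0, 0], "grip": -1}]'

```text
clock: 12.88
position: [0.6116, -0.0627, 0.222]
ee_rot: [0.312, -3.125, -0.002]
force: [0.0, 0.1, 0.7]
width: 1.0
```

```bash
python3 -c "
from h import *
t=L+.005*u;plan((t[0],t[1],.07));"
```

```text
t 12.875 pos [ 0.6116 -0.0627  0.222 ] F [0.  0.1 0.7] M [ 0.08 -0.   -0.01]
xyz [0.033 0.432 2.534] twist [ 0.006 -0.002  0.012]
```

Request:
jog_arm --moves '[{"xyz": [0.03, 0.43, 1.0], "twist": [0, 0, 0], "grip": -1}, {"xyz": [0.03, 0.43, 1.9], "twist": [0, 0, 0], "grip": -1}, {"xyz": [0.03, 0.43, 2.5], "twist": [0, 0, 0], "grip": -1}, {"xyz": [0.03, 0.43, 2.5], "twist": [0, 0, 0], "grip": -1}, {"xyz": [0.03, 0.43, 2.5], "twist": [0, 0, 0], "grip": -1}]'

```text
clock: 13.5
position: [0.606, -0.0382, 0.0738]
ee_rot: [-0.312, 3.124, 0.0]
force: [-0.3, 0.5, 0.3]
width: 1.001
```

```bash
python3 -c "
from h import *
t=L+.005*u;plan((t[0],t[1],.050));"
```

```text
t 13.5 pos [ 0.606  -0.0382  0.0738] F [-0.3  0.5  0.3] M [ 0.06  0.02 -0.02]
xyz [0.026 0.015 0.396] twist [-0.     0.011  0.011]
```

Request:
jog_arm --moves '[{"xyz": [0.02, 0, 0.2], "twist": [0, 0, 0], "grip": -1}, {"xyz": [0.02, 0, 0.35], "twist": [0, 0, 0], "grip": -1}, {"xyz": [0.02, 0, 0.35], "twist": [0, 0, 0], "grip": -1}, {"xyz": [0.02, 0, 0.35], "twist": [0, 0, 0], "grip": -1}]'

```text
clock: 14.0
position: [0.604, -0.0394, 0.0513]
ee_rot: [-0.31, 3.126, 0.0]
force: [0.1, 0.2, 1.1]
width: 1.002
```

```bash
python3 -c "
from h import *
t=L+.005*u;plan((t[0],t[1],.0441));"
```

```text
t 14.0 pos [ 0.604  -0.0394  0.0513] F [0.1 0.2 1.1] M [0.04 0.02 0.01]
xyz [-0.012  0.028  0.12 ] twist [0.    0.    0.004]
```

Request:
jog_arm --moves '[{"xyz": [0, 0, 0.09], "twist": [0, 0, 0], "grip": -1}, {"xyz": [0, 0, 0.12], "twist": [0, 0, 0], "grip": -1}, {"xyz": [0, 0, 0.12], "twist": [0, 0, 0], "grip": -1}]'

```text
clock: 14.38
position: [0.6047, -0.0392, 0.0446]
ee_rot: [-0.31, 3.125, 0.0]
force: [0.0, -0.3, 4.6]
width: 1.001
```

Request:
jog_arm --moves '[{"xyz": [0.03, 0, 0], "twist": [0, 0, 0], "grip": -1}, {"xyz": [0.07, 0, 0], "twist": [0, 0, 0], "grip": -1}, {"xyz": [0.1, 0, 0], "twist": [0, 0, 0], "grip": -1}, {"xyz": [0.1, 0, 0], "twist": [0, 0, 0], "grip": -1}, {"xyz": [0.1, 0, 0], "twist": [0, 0, 0], "grip": -1}]'

```text
clock: 15.0
position: [0.5987, -0.0405, 0.0446]
ee_rot: [-0.31, 3.125, -0.0]
force: [0.1, 0.8, 6.1]
width: 1.0
```

Request:
jog_arm --moves '[{"xyz": [0, 0, -0.1], "twist": [0, 0, 0], "grip": -1}, {"xyz": [0, 0, -0.6], "twist": [0, 0, 0], "grip": -1}, {"xyz": [0, 0, -1.5], "twist": [0, 0, 0], "grip": -1}, {"xyz": [0, 0, -2.5], "twist": [0, 0, 0], "grip": -1}, {"xyz": [0, 1.0, -3], "twist": [0, 0, 0], "grip": -1}]'

```text
clock: 15.62
position: [0.5889, 0.0097, 0.2259]
ee_rot: [-0.297, 3.122, -0.004]
force: [1.5, 2.1, 0.6]
width: 0.998
```

Request:
jog_arm --moves '[{"xyz": [1, 6, 0], "twist": [0, 0, 0], "grip": -1}, {"xyz": [1, 6, 0], "twist": [0, 0, 0], "grip": -1}, {"xyz": [1, 6, 0], "twist": [0, 0, 0], "grip": -1}, {"xyz": [1, 6, 0], "twist": [0, 0, 0], "grip": -1}, {"xyz": [1, 6, 0], "twist": [0, 0, 0], "grip": -1}]'

```text
clock: 16.25
position: [0.4751, 0.308, 0.2223]
ee_rot: [-0.31, 3.126, 0.0]
force: [0.6, 0.3, 0.3]
width: 0.999
```

```bash
python3 - <<'E'
from h import *
A=arm.get_image('top');cv2.imwrite('pics/top7.png',A)
cv2.imwrite('pics/t7.png',np.hstack([cv2.resize(A[155:280,195:305],None,fx=4,fy=4,interpolation=cv2.INTER_CUBIC)]))
P=arm.camera_params("top");Ti=np.linalg.inv(P["T"]);X=np.arange(-14,17,1.0)
def prof(img,z,v0,v1):
    V=np.arange(v0,v1,1.0);g=cv2.cvtColor(cv2.imread(img),cv2.COLOR_BGR2GRAY).astype(np.float32)
    xx,vv=np.meshgrid(X,V,indexing='ij');p=L+xx[...,None]*u/1e3+vv[...,None]*v/1e3;p[...,2]=z
    q=(p@Ti[:3,:3].T+Ti[:3,3])@P["mtx"].T;q=(q[...,:2]/q[...,2:]).astype(np.float32)
    return cv2.remap(g,q[...,0],q[...,1],cv2.INTER_CUBIC).mean(1)
for v0,v1 in((-70,-20),(20,70)): print(prof("pics/top7.png",.027,v0,v1).round().tolist())
E
```

```text
[243.0, 243.0, 243.0, 244.0, 243.0, 240.0, 231.0, 214.0, 189.0, 164.0, 149.0, 148.0, 157.0, 172.0, 187.0, 198.0, 204.0, 203.0, 199.0, 194.0, 194.0, 202.0, 215.0, 228.0, 237.0, 241.0, 243.0, 243.0, 243.0, 243.0, 243.0]
[242.0, 242.0, 241.0, 237.0, 228.0, 211.0, 189.0, 167.0, 153.0, 150.0, 157.0, 170.0, 183.0, 192.0, 197.0, 197.0, 194.0, 191.0, 190.0, 197.0, 209.0, 223.0, 233.0, 239.0, 241.0, 242.0, 242.0, 242.0, 242.0, 242.0, 242.0]
```

View pics/top7.png

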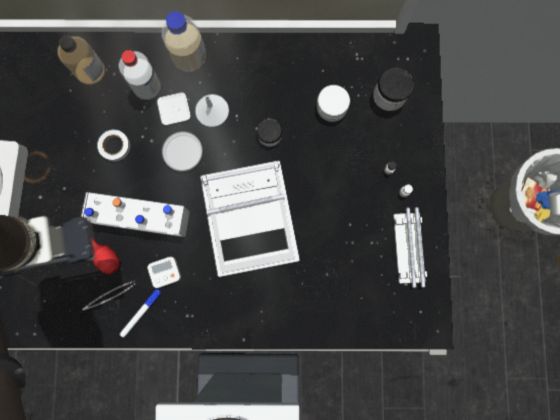

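The final picture shows the bar flat at about (243,185), the rod over the line at about (247,205), and the timer, dish and vials at their starting pixels. Profile centres are +0.7 mm on the right half and -1.1 mm on the left, so the rod is about on the line with roughly 1° of skew. Handing in.

```bash
python3 -c "
from cell import arm
print(arm.sign_off(),arm.observe()['clock'])"
```

```text
the job is handed in; nothing more can be done
the job is handed in; nothing more can be done
```

The clamp bar is fully down and the rod lies on the start line. I handed the job in at about 16.5 s; sign-off gave no verdict.

- **Clamp bar:** I pressed it down with the open fingertips until it hit a hard stop at about 20 N. The rod was still about 41 mm short of the line.
- **Rod:** I rolled it forward along its top in four light strokes, 4–7 N at the readings taken. It was never gripped, and I saw no sign of lifting.
- **Disagreement:** After the fourth stroke the top camera put the rod at about +2.5 to +3 mm, while counting strokes put it at 0. I trusted the camera and rolled it back with a 6 mm fingertip stroke.
- **Last checks:** The top camera showed the rod within about 1 mm of the line and about 1° askew. The bar was flat, and the arm was clear of the plate. The timer, dish and both vials were at their starting pixels. I last measured the rod's lengthwise shift (about 0.3 mm) before the roll-back and did not repeat it.

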